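# Bring the large contact wheel to the front of the wheel carousel

### The job

The belt grinder needs its largest contact wheel next: turn the wheel carousel, by pushing gently and steadily sideways on its upright rim pegs with the fingertips, until the widest wheel is at the front, lined up with the fixed pointer on the foot, and leave the carousel standing still there. Push only: do not grip or lift anything, do not touch the wheels, and leave the other things on the bench alone.

Things in the scene. Friction and masses are not known exactly. Their poses are not given: they have to be found in the camera images.
- foot: fixed round steel foot of the wheel carousel, 230 mm across; origin on the table under the carousel's axis. Its -x axis runs from the axis out through its pointer: that direction is the carousel's front (roughly, not exactly, towards the robot). It cannot be moved.
- pointer_tip (a point): tip of the fixed steel pointer, a cone 32 mm thick that sticks out of the foot past the disc's edge, its tip 185 mm from the axis, 17 mm above the table; marks the front of the carousel
- carousel: aluminium disc, 280 mm diameter, top 34 mm above the table, turning endlessly either way about the foot's vertical axis; 1 to 2 N at the rim turns it and it stops at once when not pushed. Origin on the axis, at the disc's underside (z 20 mm). Five equally spaced posts on a 70 mm radius, 34 mm high, carry one wheel each; five rim pegs stand midway between them
- peg0 (a point): centre of the top of one of five equal upright steel rim pegs, fixed to the disc on a circle of 130 mm radius, at angles midway between the wheels; 14 mm thick, 42 mm tall, from the disc's top (34 mm above the table) up to 76 mm above the table; this is what the fingertips push sideways
- peg1 (a point): centre of the top of one of five equal upright steel rim pegs, fixed to the disc on a circle of 130 mm radius, at angles midway between the wheels; 14 mm thick, 42 mm tall, from the disc's top (34 mm above the table) up to 76 mm above the table; this is what the fingertips push sideways
- peg2 (a point): centre of the top of one of five equal upright steel rim pegs, fixed to the disc on a circle of 130 mm radius, at angles midway between the wheels; 14 mm thick, 42 mm tall, from the disc's top (34 mm above the table) up to 76 mm above the table; this is what the fingertips push sideways
- peg3 (a point): centre of the top of one of five equal upright steel rim pegs, fixed to the disc on a circle of 130 mm radius, at angles midway between the wheels; 14 mm thick, 42 mm tall, from the disc's top (34 mm above the table) up to 76 mm above the table; this is what the fingertips push sideways
- peg4 (a point): centre of the top of one of five equal upright steel rim pegs, fixed to the disc on a circle of 130 mm radius, at angles midway between the wheels; 14 mm thick, 42 mm tall, from the disc's top (34 mm above the table) up to 76 mm above the table; this is what the fingertips push sideways
- big_wheel: THE WANTED WHEEL, the widest: loose contact wheel lying flat, black rubber tyre on an aluminium hub, 70 mm diameter, 29 mm thick; origin at the centre of its underside, on the disc (34 mm above the table). It sits over a post through a 14 mm bore with 2 mm play all round. Which post it is on varies.
- mid_wheel: loose wheel lying flat, rubber tyre on aluminium hub, 46 mm diameter, 25 mm thick; leave it on its post; origin at the centre of its underside, on the disc (34 mm above the table). It sits over a post through a 14 mm bore with 2 mm play all round. Which post it is on varies.
- small_wheel: loose wheel lying flat, rubber tyre on aluminium hub, 36 mm diameter, 21 mm thick; leave it on its post; origin at the centre of its underside, on the disc (34 mm above the table). It sits over a post through a 14 mm bore with 2 mm play all round. Which post it is on varies.
- roller: loose plain steel roller standing on end, 30 mm diameter, 40 mm high; leave it on its post; origin at the centre of its underside, on the disc (34 mm above the table). It sits over a post through a 14 mm bore with 2 mm play all round. Which post it is on varies.
- pulley: loose bare aluminium pulley with two 48 mm flanges, 30 mm high; leave it on its post; origin at the centre of its underside, on the disc (34 mm above the table). It sits over a post through a 14 mm bore with 2 mm play all round. Which post it is on varies.
- wrench: loose steel wrench lying flat on the table beside the carousel, along its x axis; leave it alone
- brush: loose bench brush lying on the table beside the carousel, along its x axis; leave it alone
- oil_bottle: loose bottle standing upright to one side of the carousel, 60 mm diameter, 150 mm high, origin under its centre; leave it alone
- paste_jar: loose jar standing upright to one side of the carousel, 72 mm diameter, 75 mm high, origin under its centre; leave it alone
Mind the look-alikes: they are no part of the job. What is shaped like the mid_wheel but red is not meant.

How it is judged:
By the outcome, as a careful person would: the job done as asked, in the order asked, and still so for the second after the job is handed in, with the robot touching nothing.
It also fails if it takes over 51 s, if anything falls off the work surface, if the arm or the gripper's body presses on something with over 40 N, if the wrist force passes 120 N, or if a joint passes its speed limit or range.

### The arm

A 6-joint arm with a two-finger parallel gripper is mounted at the origin on the work surface. World frame = base frame: x ahead of the robot, y to its left, z up, the work surface at z = 0. Lengths are in mm, angles in rad, forces in N, time in s.
With the tool pointing down it reaches from about 350 to 875 mm from the base axis. Payload 15.5 kg.
Tool frame: the origin (TCP) lies midway between the tips of the shut fingers; the grasp point (between the pads) lies 19 mm behind it (manip.grip_point_offset is the distance from the TCP to the grasp point, in mm); z points along the fingers, x is the direction in which the jaws open and shut, and the axes are right-handed (so a half turn about z gives the same grasp; the last joint's range is limited). The gripper opens to 85 mm and grips with 20 to 120 N. Pads are 22 mm wide; open, the fingers measure 114 mm over their backs; the gripper's body (76 mm by 85 mm) begins 54 mm behind the grasp point. The pads swing forward as they close: fully open they stand 13 mm farther back than shut.
Start: joints at [1.048, 0.494, 1.345, -0, 1.302, -0.096], TCP at [258.721, 568.938, 231.277] pointing down, gripper open.
Joint ranges: [-2.91, 2.91], [-0.82, 2.16], [0.22, 2.67], [-1.22, 4.37], [0.12, 2.79], [-3.08, 3.08]. Speed limits (rad/s): [1.89, 1.89, 2.57, 3.01, 3.01, 3.01].

### API

Orientations are given as a rotation vector (axis times angle).
In Python, from station import manip, camera, boxes_of, silhouettes gives the robot as it stands.
- The arm moves only by the shell command python3 -m handwheel 'ROWS' [FORCE]. ROWS is JSON, a list that holds one entry, the list of rows, each a list of 5 numbers: the gripper command: -1 is shut, 1 is fully open, values between are in proportion, then the shift along the world's x, y, z in mm, then the turn about the world's z in degrees. In form: [[[claw, x, y, z, twist], ...]]. A call has 1 to 8 rows; each row shifts and turns the commanded pose from where the row before left it; what a row does not reach is not made up. A row lasts 1/12 s, in which the tool goes at most 41.7 mm and 7.16 degrees, less where a joint would pass 70% of its speed; a pose out of reach is approached as far as the arm can. A call is refused whole if a number of a shift passes 41.7 or a number of a turn 7.16, either way. A call with a gripper value outside its range is refused whole. The fingers move at their own pace and stop on an object; FORCE is the grip in N (left out, the last holds). Time passes only in rows, so rows that do not move let the fingers close. It gives the time, the measured TCP pose, the force and the opening at its end, in the units of the state.
- manip.read_state(): the state, without advancing time (a new reading comes with each control period).
- camera(name): name is "scene" or "top" or "wrist"; returns a dict with "pixels" (384x512x3 uint8, red, green, blue), "intrinsics" (3x3 intrinsics, pixels), "xyz" and "attitude" of the camera in the world; the wrist camera has in their place "T_tool_cam" (4x4, takes a point from camera to tool coordinates, whose origin is the TCP and whose axes are the tool frame's). Camera axes: x right, y up, looking along -z (the intrinsics and any distortion apply to the point x, -y, -z); pixel columns grow to the right and rows downward; lengths in mm; the calibration is good to about 2 mm. A picture is of the moment at which its call begins: read the wrist's pose just before it. There is no depth.
- manip.close_job(): hands the job in, once; it reports no verdict.
Trained networks look in a picture, given as the dict that the camera call returned (one of the last four; its "shot" number tells which), for a name from the list of things; names that differ only in an ending like _2 or _b are one class to them, and where a whole thing is asked for, a point or a joint stands for the part that bears it (a point fixed in the world has none). Each returns a list of dicts, best first, with "confidence" (0 to 1); they miss things now and then, are a little off and sometimes report something else, mostly with a low value. They report only what shows in the picture. A call takes as long as a camera call. They do not tell look-alikes from the thing itself.
- boxes_of(thing, picture): "xyz" ([x, y, z] in mm, in world coordinates, good to about 4 mm: the middle of the surface that is visible of it).
- silhouettes(thing, picture): "mask" (384x512 bool, what is visible of it).
The state is a dict: "time": time; "joint_positions": joint angles; "qd": joint speeds; "effort": joint torques, N m; "eef_pos": TCP position; "eef_rot": TCP orientation; "wrist_force": force on the tool from outside, world axes, zero at the start; "wrist_torque": the same for the moment, N m; "gripper_width": opening from 0.0 (shut) to 1.0 (fully open).
Only numpy, scipy, OpenCV 4.12 (cv2) and the standard library are available. Lean on these libraries where they do the work, as an engineer would, in place of code of your own. Each camera call takes 0.05 s, during which the arm holds its last target.

## Working session

There is one attempt and no reset: what is moved stays moved. The work goes in short steps, Python scripts to look and compute and a shell command to move; the robot and the scene stay as the last step left them, time stands still between calls to the robot, and variables do not carry over. Pictures are saved under pics/ and viewed, and the job is handed in when it is done.

```bash
mkdir -p pics; ls
cat > h.py <<'E'
import numpy as np, cv2
from station import manip, camera, boxes_of, silhouettes
def save(p,n,s=1.5): cv2.imwrite('pics/'+n,cv2.resize(p['pixels'][:,:,::-1],None,fx=s,fy=s))
E
python3 - <<'E'
from h import *
p=camera('top'); save(p,'top0.png'); print(p['intrinsics'],p['xyz'],p['attitude'])
for n in ['foot','pointer_tip','carousel','peg0','big_wheel','mid_wheel','small_wheel','roller','pulley','wrench','brush','oil_bottle','paste_jar']:
    print(n,[(np.round(b['xyz']).tolist(),round(b['confidence'],2)) for b in boxes_of(n,p)])
print(manip.read_state())
q=camera('scene'); save(q,'scene0.png')
E
```

```text
pics
[[450.4465687    0.         252.10519595]
 [  0.         450.4465687  197.68096486]
 [  0.           0.           1.        ]] [ 552.9299133    -2.39448404 1256.771159  ] [ 0.05429795 -0.04896643 -1.56890683]
foot []
pointer_tip [([440.0, -20.0, 25.0], 0.59)]
carousel [([594.0, -36.0, 38.0], 0.73)]
peg0 [([587.0, -35.0, 33.0], 0.68), ([624.0, -276.0, 6.0], 0.19)]
big_wheel [([606.0, 46.0, 64.0], 0.6)]
mid_wheel [([839.0, 30.0, 23.0], 0.59), ([668.0, -11.0, 53.0], 0.57), ([850.0, -60.0, 27.0], 0.56)]
small_wheel [([590.0, -36.0, 33.0], 0.27)]
roller [([537.0, -74.0, 77.0], 0.61)]
pulley [([531.0, 8.0, 65.0], 0.59), ([588.0, -38.0, 32.0], 0.34)]
wrench [([623.0, -273.0, 6.0], 0.97)]
brush [([619.0, 211.0, 18.0], 0.68), ([589.0, -36.0, 34.0], 0.3)]
oil_bottle [([583.0, 404.0, 99.0], 0.71), ([444.0, -27.0, 22.0], 0.22)]
paste_jar [([628.0, -395.0, 75.0], 0.71), ([533.0, 8.0, 65.0], 0.46)]
{'time': 0.7, 'joint_positions': array([ 1.04848086e+00,  4.93585936e-01,  1.34547807e+00,  8.35967874e-07,
        1.30248307e+00, -9.54872482e-02]), 'qd': array([-4.42011695e-04,  4.34414635e-05, -3.95088058e-04,  1.42345429e-03,
       -1.28537453e-03,  1.33096910e-03]), 'effort': array([ 3.97820213e-04, -8.81863546e+01, -3.84208345e+01, -1.95155753e-04,
        1.21802805e-03, -4.18810501e-06]), 'eef_pos': array([258.74028634, 568.94864073, 231.29316013]), 'eef_rot': array([-2.64152315e+00, -1.70053639e+00, -6.30361853e-05]), 'wrist_force': array([0.23873998, 0.79714217, 0.70431172]), 'wrist_torque': array([-0.04570252, -0.00931402,  0.00522213]), 'gripper_width': 0.9955418777499152}
```

View pics/top0.png

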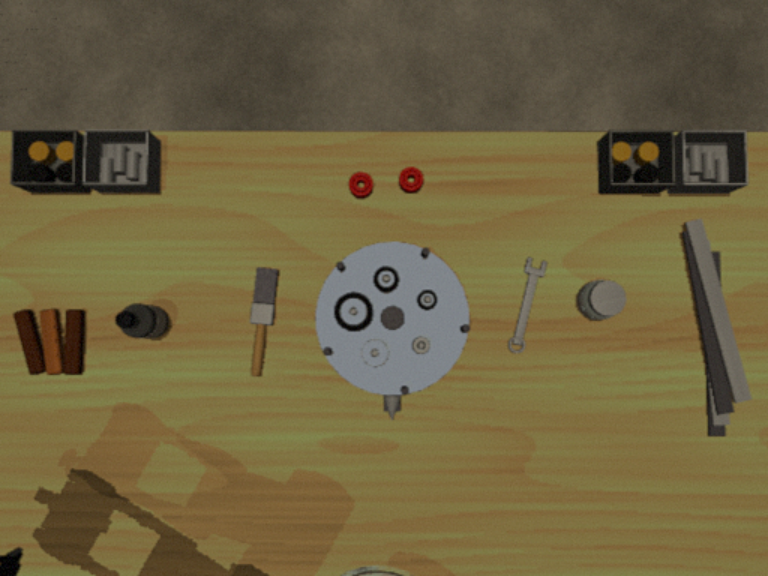

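View pics/scene0.png

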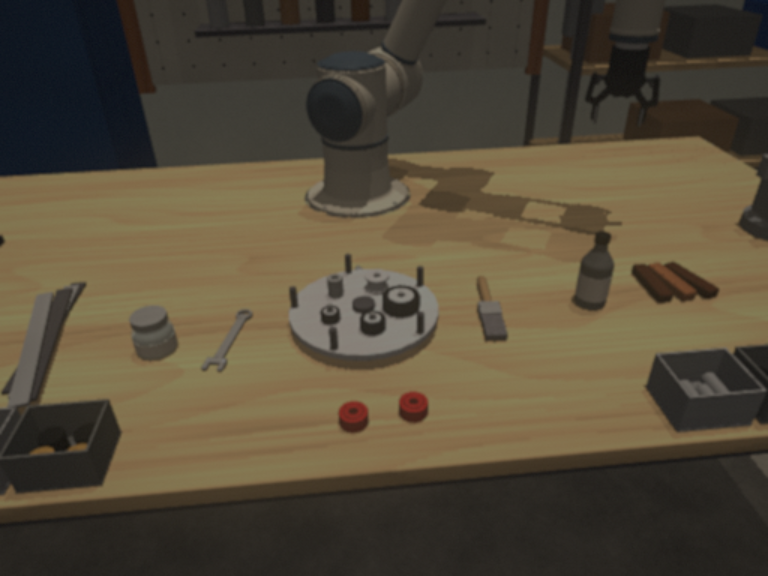

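```bash
cat >> h.py <<'E'
from scipy.spatial.transform import Rotation as R
from scipy.optimize import least_squares
def proj(p,X):
    X=np.atleast_2d(X); c=R.from_rotvec(p['attitude']).as_matrix() if np.shape(p['attitude'])==(3,) else np.array(p['attitude'])
    d=(X-p['xyz'])@c; k=p['intrinsics']
    return np.c_[k[0,0]*d[:,0]/-d[:,2]+k[0,2], k[1,1]*-d[:,1]/-d[:,2]+k[1,2]]
def unproj(p,uv,z):
    uv=np.atleast_2d(uv);k=p['intrinsics'];c=R.from_rotvec(p['attitude']).as_matrix()
    d=np.c_[(uv[:,0]-k[0,2])/k[0,0],-(uv[:,1]-k[1,2])/k[1,1],-np.ones(len(uv))]@c.T
    return p['xyz']+d*((z-p['xyz'][2])/d[:,2])[:,None]
E
python3 - <<'E'
from h import *
p=camera('top')
cv2.imwrite('pics/crop0.png',cv2.resize(p['pixels'][150:290,200:325,::-1],None,fx=4.2,fy=4.2,interpolation=cv2.INTER_CUBIC))
pk=np.array([(341,267),(425,253),(465,328),(404,390),(327,351)])/1.5
P=unproj(p,pk,72)[:,:2]
f=lambda v:(np.array([[v[0]+130*np.cos(v[2]+i*s),v[1]+130*np.sin(v[2]+i*s)] for i in range(5)])-P).ravel()
s=-2*np.pi/5
r=least_squares(f,[590,-36,np.arctan2(*(P[0]-[590,-36])[::-1])]); print(r.x,np.degrees(r.x[2]),r.fun.round(1))
c=r.x[:2]
for n,uv,z in [('big',(353,311),63),('hub',(392,318),40),('tip',(392,417),17),('pul',(375,352),64),('roll',(421,345),74),('mid',(386,279),59)]:
    w=unproj(p,np.array(uv)/1.5,z)[0,:2]; d=w-c; print(n,w.round(1),np.hypot(*d).round(1),np.degrees(np.arctan2(d[1],d[0])).round(1))
print((P-c),np.degrees(np.arctan2((P-c)[:,1],(P-c)[:,0])))
E
```

```text
[594.02896814 -23.3227256    0.79188506] 45.37167194357554 [ 2.3  1.9  2.2 -0.7 -1.4 -1.4 -2.1 -1.  -1.1  1.1]
big [605.8  46.2] 70.5 80.4
hub [594.3 -23.2] 0.3 25.1
tip [415.2 -23.6] 178.9 -179.9
pul [533.6   7.1] 67.6 153.2
roll [546.1 -73.2] 69.2 -133.8
mid [663.1 -12.2] 69.9 9.2
[[  88.98772867   90.57549528]
 [ 113.96378276  -57.53468454]
 [ -18.15240534 -127.14554299]
 [-126.15050586  -20.2161966 ]
 [ -58.64860023  114.32092888]] [  45.50661796  -26.78695482  -98.12513688 -170.89550126  117.15860274]
```

View pics/crop0.png

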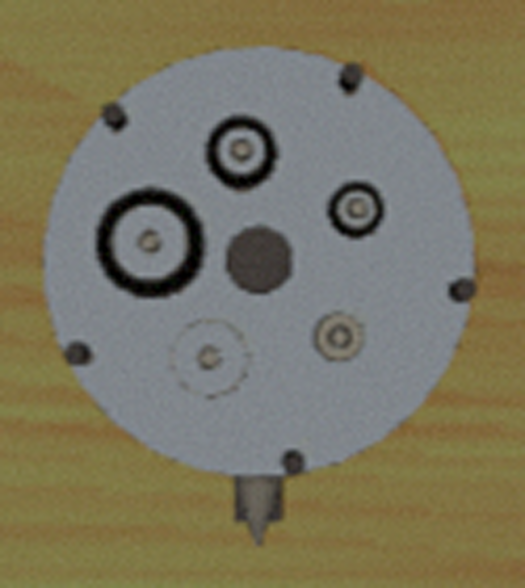

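```bash
cat >> h.py <<'E'
def fit(p,posts,pegs,tip,a0,c0=(594,-23)):
    # posts, pegs in full px; dicts index k -> uv ; post k angle a+72k, pegs a+36+72k ; tip angle t
    def f(v):
        r=[]
        for L,rad,z,o in ((posts,70,68,0),(pegs,130,75,36)):
            for k,uv in L.items():
                t=np.radians(v[2]+o+72*k)
                r+=list((proj(p,[v[0]+rad*np.cos(t),v[1]+rad*np.sin(t),z])[0]-uv))
        if tip is not None:
            t=np.radians(v[3]); r+=list(proj(p,[v[0]+185*np.cos(t),v[1]+185*np.sin(t),17])[0]-tip)
        return np.array(r)
    s=least_squares(f,[*c0,a0,180.]); return s.x,s.fun.reshape(-1,2)
E
python3 - <<'E'
from h import *
p=camera('top')
g=lambda x,y:np.array([200+(x+.5)/4.2-.5,150+(y+.5)/4.2-.5])
posts={0:g(150,241),1:g(208,357),2:g(340,337),3:g(357,208),4:g(241,150)}
pegs={0:g(75,354),1:g(293,463),2:g(467,289),3:g(352,72),4:g(111,113)}
x,r=fit(p,posts,pegs,g(260,547),80); print(x.round(2),r.round(2).tolist())
q=camera('scene')
for v in [x]:
    for ph in (v[2]+36,v[2]-36): t=np.radians(ph); print('scene peg',proj(q,[v[0]+130*np.cos(t),v[1]+130*np.sin(t),76])*1.5)
    t=np.radians(v[3]); print(proj(q,[v[0]+185*np.cos(t),v[1]+185*np.sin(t),17])*1.5)
E
```

```text
[595.75 -22.76  81.48 180.42] [[-0.19, 0.14], [0.32, 0.27], [-0.26, -0.09], [0.23, -0.23], [0.0, -0.3], [-0.17, -0.04], [0.23, 0.36], [-0.34, -0.01], [-0.04, 0.22], [0.21, -0.12], [-0.0, -0.22]]
scene peg [[421.17834191 266.72890681]]
scene peg [[421.69261644 312.70492351]]
[[357.8737449  264.52088984]]
```

```bash
python3 -m handwheel '[[[-1,23,-27,0,-4],[-1,23,-27,0,-5],[-1,23,-27,0,-5],[-1,23,-27,0,-5],[-1,23,-27,0,-5],[-1,23,-27,0,-5],[-1,23,-27,0,-5],[-1,23,-27,0,-5]]]'; python3 -m handwheel '[[[-1,24,-28,0,0],[-1,24,-28,0,0],[-1,24,-28,0,0],[-1,24,-28,0,0],[-1,24,-28,0,0],[-1,24,-28,0,0],[-1,24,-28,0,0],[-1,24,-28,0,0]]]'
```

```text
time: 1.57
eef_pos: [443.6, 351.5, 231.4]
eef_rot: [-3.059, -0.715, -0.0]
wrist_force: [1.4, -0.1, -0.1]
gripper_width: 0.004
time: 2.23
eef_pos: [635.7, 127.3, 231.4]
eef_rot: [-3.058, -0.721, -0.0]
wrist_force: [-0.1, 0.6, 0.1]
gripper_width: 0.002
```

```bash
python3 -m handwheel '[[[-1,27,-31,0,0],[-1,27,-31,0,0],[-1,26,-32,0,0],[-1,0,0,-40,0],[-1,0,0,-40,0],[-1,0,0,-30,0],[-1,0,0,0,0],[-1,0,0,0,0]]]'
python3 - <<'E'
from h import *
p=camera('top'); save(p,'top1.png'); s=manip.read_state(); print(s['eef_pos'])
E
```

```text
time: 2.9
eef_pos: [714.0, 35.0, 120.5]
eef_rot: [-3.057, -0.721, 0.004]
wrist_force: [0.8, -0.2, 0.5]
gripper_width: 0.004
[715.35353444  35.05468553 122.6768171 ]
```

View pics/top1.png

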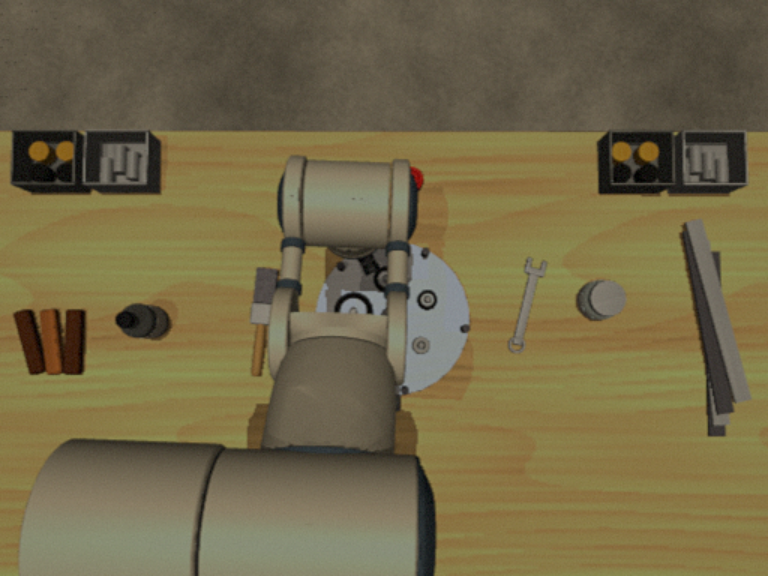

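```bash
python3 -m handwheel '[[[-1,1,-1,-25,0],[-1,0,0,-25,0],[-1,0,0,-19,0],[-1,0,0,0,0],[-1,0,0,0,0]]]'
python3 - <<'E'
from h import *
s=manip.read_state(); print(s['eef_pos'],s['wrist_force'])
p=camera('wrist'); save(p,'w1.png'); p=camera('scene'); save(p,'s1.png')
E
```

```text
time: 3.37
eef_pos: [716.7, 34.1, 54.3]
eef_rot: [3.057, 0.722, 0.003]
wrist_force: [0.0, -0.5, 0.1]
gripper_width: 0.0
[716.71855693  34.12167491  54.34038897] [ 0.00967189 -0.4562543   0.13734005]
```

View pics/w1.png

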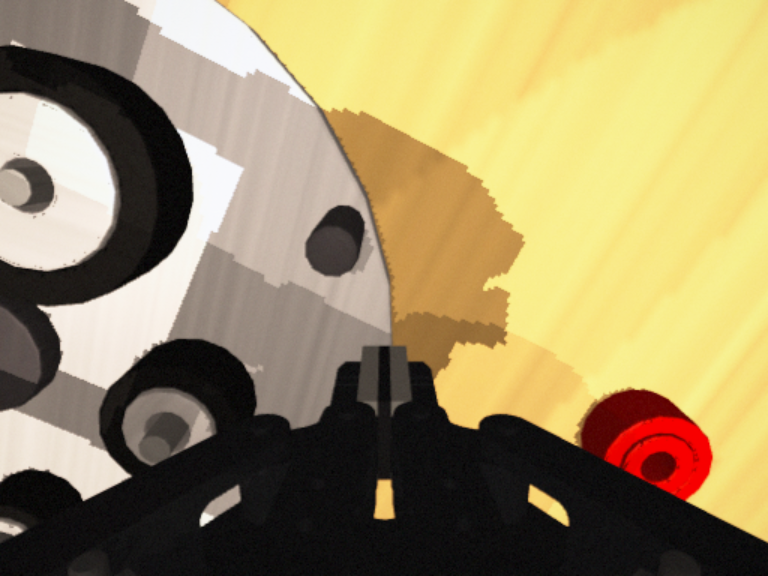

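View pics/s1.png

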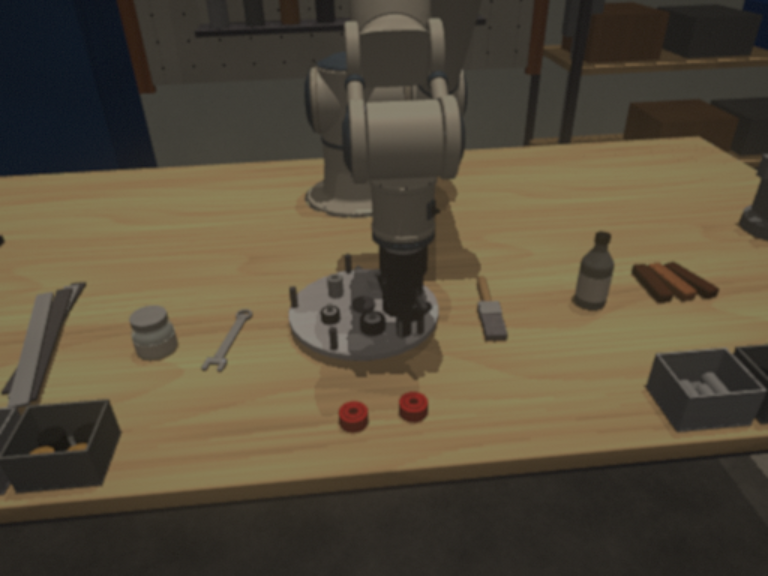

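```bash
python3 -c "
import numpy as np
c=np.array([595.75,-22.8]);prev=np.array([716.7,34.1]);t=25.2
for i in range(44):
    t+=2.5; r=133.7-min(1,i/8)*1.7
    q=c+r*np.array([np.cos(np.radians(t)),np.sin(np.radians(t))]); d=np.round((q-prev)*2)/2; prev=prev+d
    print(list(d),end=' ' if i%8!=7 else ' %.1f\n'%t)
"
```

```text
[np.float64(-2.5), np.float64(5.0)] [np.float64(-3.0), np.float64(5.0)] [np.float64(-3.5), np.float64(5.0)] [np.float64(-3.0), np.float64(5.0)] [np.float64(-4.0), np.float64(4.5)] [np.float64(-3.5), np.float64(4.0)] [np.float64(-4.0), np.float64(4.5)] [np.float64(-4.5), np.float64(4.0)] 45.2
[np.float64(-4.0), np.float64(3.5)] [np.float64(-4.5), np.float64(4.0)] [np.float64(-4.5), np.float64(3.5)] [np.float64(-4.5), np.float64(3.5)] [np.float64(-5.0), np.float64(3.0)] [np.float64(-5.0), np.float64(3.0)] [np.float64(-5.0), np.float64(3.0)] [np.float64(-5.0), np.float64(2.5)] 65.2
[np.float64(-5.5), np.float64(2.0)] [np.float64(-5.0), np.float64(2.5)] [np.float64(-5.5), np.float64(1.5)] [np.float64(-5.5), np.float64(1.5)] [np.float64(-6.0), np.float64(1.5)] [np.float64(-5.5), np.float64(1.0)] [np.float64(-5.5), np.float64(1.0)] [np.float64(-6.0), np.float64(0.5)] 85.2
[np.float64(-5.5), np.float64(0.5)] [np.float64(-6.0), np.float64(0.0)] [np.float64(-5.5), np.float64(-0.0)] [np.float64(-6.0), np.float64(-0.5)] [np.float64(-5.5), np.float64(-0.5)] [np.float64(-6.0), np.float64(-1.0)] [np.float64(-5.5), np.float64(-1.0)] [np.float64(-5.5), np.float64(-1.5)] 105.2
[np.float64(-5.5), np.float64(-1.5)] [np.float64(-5.5), np.float64(-2.0)] [np.float64(-5.5), np.float64(-2.0)] [np.float64(-5.0), np.float64(-2.5)] [np.float64(-5.5), np.float64(-2.5)] [np.float64(-5.0), np.float64(-3.0)] [np.float64(-5.0), np.float64(-3.0)] [np.float64(-4.5), np.float64(-3.0)] 125.2
[np.float64(-4.5), np.float64(-3.5)] [np.float64(-4.5), np.float64(-3.5)] [np.float64(-4.5), np.float64(-4.0)] [np.float64(-4.0), np.float64(-4.0)]
```

```bash
python3 -m handwheel '[[[-1,-2.5,5,0,2.5],[-1,-3,5,0,2.5],[-1,-3.5,5,0,2.5],[-1,-3,5,0,2.5],[-1,-4,4.5,0,2.5],[-1,-3.5,4,0,2.5],[-1,-4,4.5,0,2.5],[-1,-4.5,4,0,2.5]]]'
python3 - <<'E'
from h import *
s=manip.read_state(); print(s['eef_pos'],s['wrist_force'])
p=camera('wrist'); save(p,'w2.png')
E
```

```text
time: 4.13
eef_pos: [689.4, 71.2, 55.0]
eef_rot: [2.883, 1.244, 0.006]
wrist_force: [1.9, -0.3, -1.2]
gripper_width: 0.002
[689.37938088  71.19738479  54.9775639 ] [ 1.91183483 -0.31950835 -1.21239417]
```

View pics/w2.png

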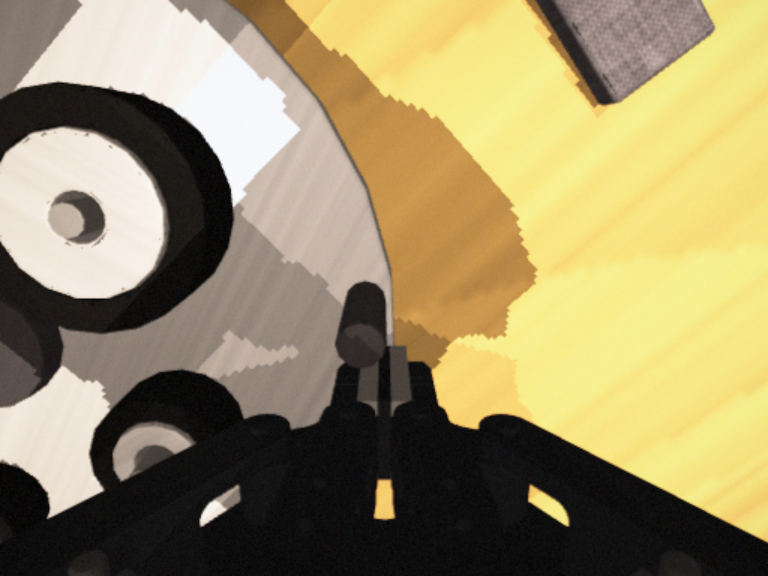

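```bash
python3 -m handwheel '[[[-1,-5,2.5,0,2.5],[-1,-5,3,0,2.5],[-1,-4.5,3.5,0,2.5],[-1,-4.5,3.5,0,2.5],[-1,-5,3,0,2.5],[-1,-5,3,0,2.5],[-1,-5,3,0,2.5],[-1,-5,2.5,0,2.5]]]';  python3 -m handwheel '[[[-1,-5.5,2,0,2.5],[-1,-5,2.5,0,2.5],[-1,-5.5,1.5,0,2.5],[-1,-5.5,1.5,0,2.5],[-1,-5.5,1.5,0,2.5],[-1,-5.5,1,0,2.5],[-1,-5.5,1,0,2.5],[-1,-5.5,0.5,0,2.5]]]'
python3 - <<'E'
from h import *
s=manip.read_state(); print(s['eef_pos'],s['wrist_force']); d=s['eef_pos'][:2]-[595.75,-22.8]; print(np.hypot(*d),np.degrees(np.arctan2(d[1],d[0])))
p=camera('wrist'); save(p,'w3.png')
E
```

```text
time: 4.85
eef_pos: [650.0, 95.0, 54.4]
eef_rot: [2.624, 1.724, 0.004]
wrist_force: [1.3, -1.2, 1.1]
gripper_width: 0.001
time: 5.52
eef_pos: [606.7, 106.6, 54.3]
eef_rot: [2.285, 2.153, 0.005]
wrist_force: [2.2, 1.0, 0.2]
gripper_width: 0.001
[606.67953009 106.613951    54.26851926] [2.21335493 1.00564561 0.15731467]
129.8746524252555 85.17259572686586
```

View pics/w3.png

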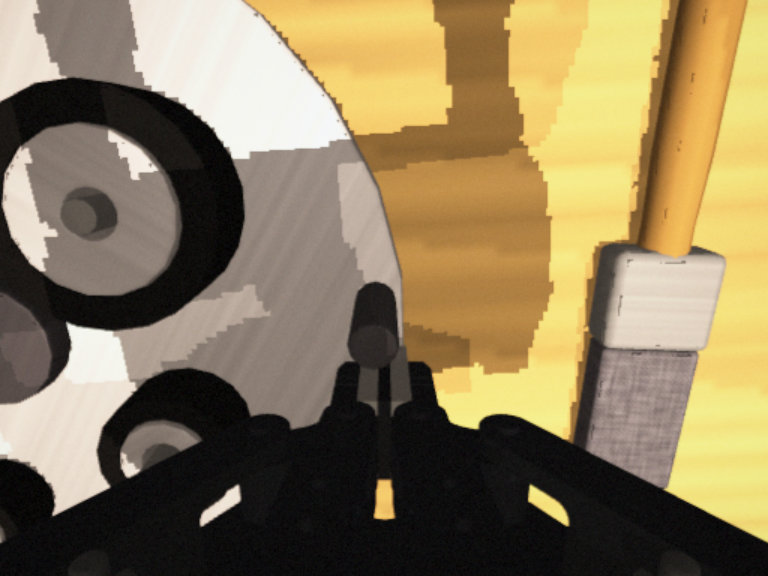

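```bash
cat >> h.py <<'E'
def wun(s,p,uv,z):
    T=np.eye(4);T[:3,:3]=R.from_rotvec(s['eef_rot']).as_matrix();T[:3,3]=s['eef_pos'];T=T@p['T_tool_cam'];k=p['intrinsics']
    uv=np.atleast_2d(np.array(uv)/1.5)
    d=np.c_[(uv[:,0]-k[0,2])/k[0,0],-(uv[:,1]-k[1,2])/k[1,1],-np.ones(len(uv))]@T[:3,:3].T
    w=T[:3,3]+d*((z-T[2,3])/d[:,2])[:,None]; e=w[:,:2]-[595.75,-22.8]
    return w.round(1),np.hypot(*e.T).round(1),np.degrees(np.arctan2(e[:,1],e[:,0])).round(1)
E
python3 - <<'E'
from h import *
s=manip.read_state();p=camera('wrist')
print(wun(s,p,(78,213),68),wun(s,p,(373,347),76))
E
python3 -m handwheel '[[[-1,-5.5,0.5,0,2.5],[-1,-5.5,0,0,2.5],[-1,-5.5,0,0,2.5],[-1,-6,-0.5,0,2.5],[-1,-5.5,-0.5,0,2.5],[-1,-5.5,-1,0,2.5],[-1,-5.5,-1,0,2.5],[-1,-5.5,-1.5,0,2.5]]]'
python3 - <<'E'
from h import *
s=manip.read_state(); d=s['eef_pos'][:2]-[595.75,-22.8]; print(np.hypot(*d),np.degrees(np.arctan2(d[1],d[0])))
p=camera('wrist'); save(p,'w4.png')
E
```

```text
(array([[550.4,  30.1,  68. ]]), array([69.7]), array([130.6])) (array([[589.2, 105.2,  76. ]]), array([128.2]), array([92.9]))
time: 6.28
eef_pos: [562.0, 102.6, 53.4]
eef_rot: [1.878, 2.516, 0.003]
wrist_force: [1.0, 1.9, -0.3]
gripper_width: 0.001
129.82362129750797 105.06952818887471
```

View pics/w4.png

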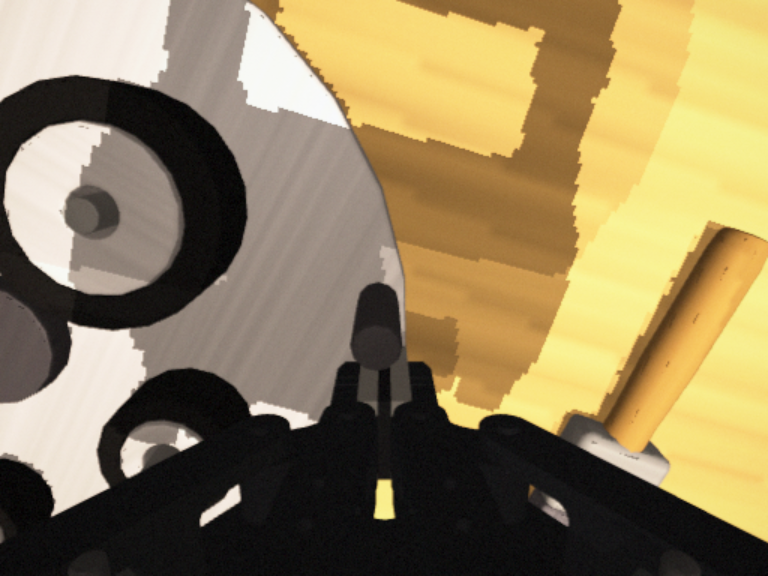

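```bash
python3 -m handwheel '[[[-1,-5.5,-1.5,0,2.5],[-1,-5.5,-2,0,2.5],[-1,-5,-2,0,2.5],[-1,-5.5,-2.5,0,2.5],[-1,-5,-2.5,0,2.5],[-1,-5,-3,0,2.5],[-1,-5,-3,0,2.5],[-1,-4.5,-3,0,2.5]]]'; python3 -m handwheel '[[[-1,-4.5,-3.5,0,2.5],[-1,-2.5,-2,0,1.5],[-1,-1.5,-1,0,1],[-1,0,0,0,0],[-1,0,0,0,0]]]'
python3 - <<'E'
from h import *
s=manip.read_state(); d=s['eef_pos'][:2]-[595.75,-22.8]; print(s['wrist_force'],np.hypot(*d),np.degrees(np.arctan2(d[1],d[0])))
p=camera('wrist'); save(p,'w5.png'); print(wun(s,p,[(92,212)],68))
E
```

```text
time: 7.0
eef_pos: [520.8, 82.9, 53.1]
eef_rot: [1.414, 2.804, 0.002]
wrist_force: [0.8, 1.8, 0.7]
gripper_width: 0.001
time: 7.42
eef_pos: [511.9, 76.4, 52.6]
eef_rot: [1.292, 2.863, 0.001]
wrist_force: [-0.2, -0.3, 0.2]
gripper_width: -0.0
[-0.20248366 -0.27921705  0.18433969] 129.9325105874558 130.2152321266289
(array([[524.1, -14.8,  68. ]]), array([72.1]), array([173.6]))
```

View pics/w5.png

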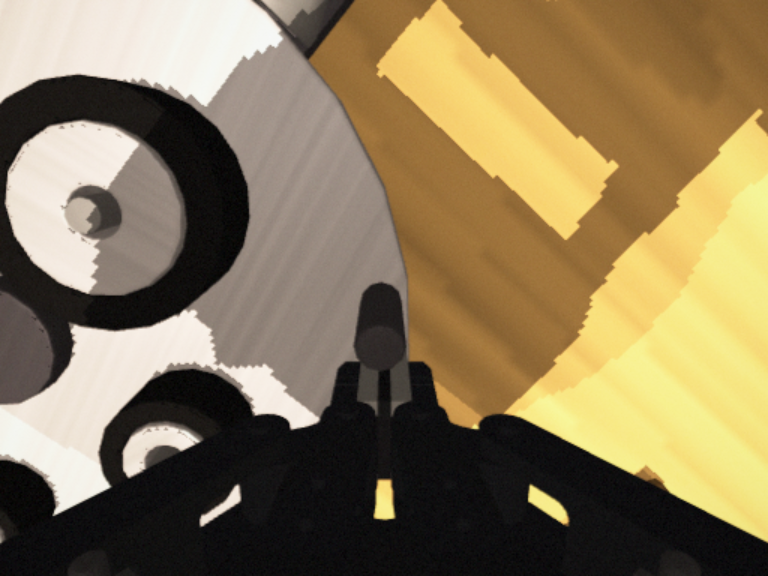

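Run:
```python
from h import *
s=manip.read_state(); 
p=camera('wrist');print(wun(s,p,[(83,212)],68),wun(s,p,[(380,348)],76))
p=camera('top');cv2.imwrite('pics/crop1.png',cv2.resize(p['pixels'][150:290,200:325,::-1],None,fx=4.2,fy=4.2,interpolation=cv2.INTER_CUBIC))
```

```text
(array([[525.5, -16.5,  68. ]]), array([70.5]), array([174.9])) (array([[500.6,  64.1,  76. ]]), array([128.9]), array([137.6]))
```

View pics/crop1.png

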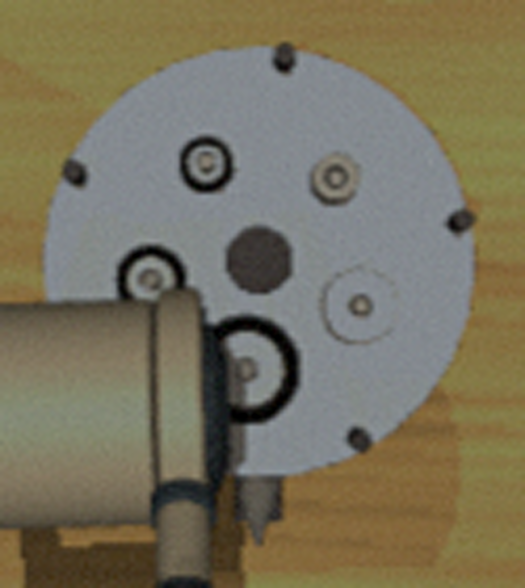

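Run:
```python
from h import *
p=camera('top')
g=lambda x,y:np.array([200+(x+.5)/4.2-.5,150+(y+.5)/4.2-.5])
posts={0:g(246,369),1:g(361,306),2:g(337,178),3:g(206,163),4:g(151,280)}
pegs={0:g(360,440),1:g(465,219),2:g(285,52),3:g(71,172)}
x,r=fit(p,posts,pegs,g(260,547),175); print(x.round(2),r.round(2).tolist())
```

```text
[595.39 -23.1  173.05 180.31] [[0.07, 0.17], [0.0, -0.01], [-0.35, -0.1], [-0.02, -0.31], [-0.13, 0.0], [0.41, 0.37], [-0.22, -0.05], [0.0, 0.32], [0.23, -0.31], [-0.0, -0.09]]
```

```bash
python3 -m handwheel '[[[-1,-2.1,-1.9,0,1.3],[-1,-2.1,-2,0,1.3],[-1,-2.1,-2,0,1.3],[-1,-2.1,-2.1,0,1.3],[-1,-2,-2.1,0,1.3],[-1,0,0,0,0],[-1,0,0,0,0]]]'
python3 - <<'E'
from h import *
s=manip.read_state(); d=s['eef_pos'][:2]-[595.6,-23]; print(s['wrist_force'],np.hypot(*d),np.degrees(np.arctan2(d[1],d[0])))
p=camera('top');cv2.imwrite('pics/crop2.png',cv2.resize(p['pixels'][150:290,200:325,::-1],None,fx=4.2,fy=4.2,interpolation=cv2.INTER_CUBIC))
E
```

```text
time: 8.2
eef_pos: [500.9, 66.4, 52.3]
eef_rot: [-1.126, -2.933, 0.0]
wrist_force: [0.8, 0.2, -0.1]
gripper_width: -0.001
[ 0.82985553  0.20346714 -0.0837657 ] 130.2063873392628 136.66154964885556
```

View pics/crop2.png

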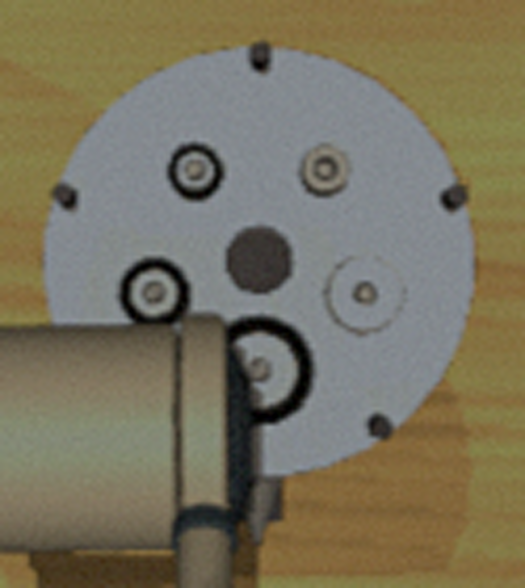

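Run:
```python
from h import *
p=camera('top')
g=lambda x,y:np.array([200+(x+.5)/4.2-.5,150+(y+.5)/4.2-.5])
posts={0:g(259,369),1:g(366,293),2:g(325,170),3:g(195,169),4:g(154,292)}
pegs={0:g(382,428),1:g(458,196),2:g(260,48),3:g(61,194)}
x,r=fit(p,posts,pegs,g(260,547),175); print(x.round(2),r.round(2).tolist())
```

```text
[595.65 -22.89 179.81 180.38] [[0.03, 0.28], [-0.13, 0.07], [0.02, -0.28], [-0.11, -0.18], [-0.16, 0.08], [0.04, -0.03], [-0.13, -0.31], [0.09, 0.81], [0.36, -0.25], [-0.0, -0.19]]
```

```bash
python3 -m handwheel '[[[-1,7,7.5,0,0],[-1,7,7.5,0,0],[-1,0,0,25,0],[-1,0,0,35,0],[-1,0,0,35,0],[-1,15,35,0,0],[-1,15,35,0,0],[-1,15,35,0,0]]]'; python3 -m handwheel '[[[-1,10,40,0,0],[-1,10,40,0,0],[-1,10,40,0,0],[-1,0,0,0,0],[-1,0,0,0,0]]]'
python3 - <<'E'
from h import *
ims=[camera('top') for _ in range(6)]
a=np.mean([p['pixels'].astype(float) for p in ims],0).astype(np.uint8)
np.save('avg.npy',a); 
cv2.imwrite('pics/crop3.png',cv2.resize(a[150:290,200:325,::-1],None,fx=4.2,fy=4.2,interpolation=cv2.INTER_CUBIC))
p=ims[-1]
for s in silhouettes('pointer_tip',p)[:2]:
    m=s['mask'];print(s['confidence'],m.sum(),np.argwhere(m).min(0),np.argwhere(m).max(0))
for s in silhouettes('big_wheel',p)[:2]:
    m=s['mask'];print(s['confidence'],m.sum(),np.argwhere(m).mean(0))
E
```

```text
time: 8.97
eef_pos: [561.2, 188.6, 148.5]
eef_rot: [1.126, 2.931, 0.002]
wrist_force: [0.9, -0.6, 0.2]
gripper_width: 0.003
time: 9.38
eef_pos: [590.0, 309.5, 146.9]
eef_rot: [1.12, 2.935, 0.001]
wrist_force: [-0.7, -0.9, -0.6]
gripper_width: -0.003
0.48 112 [263 256] [276 266]
0.78 515 [237.59029126 261.6407767 ]
```

View pics/crop3.png

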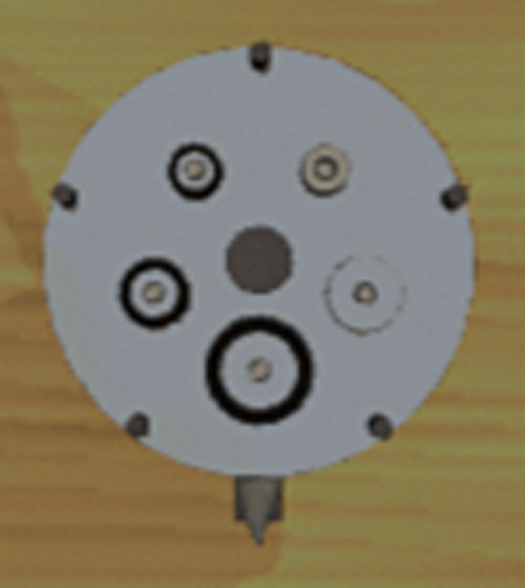

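Run:
```python
from h import *
a=np.load('avg.npy')
cv2.imwrite('pics/crop4.png',cv2.resize(np.clip(a[255:287,245:280,::-1].astype(float)*1.8,0,255).astype(np.uint8),None,fx=16,fy=16,interpolation=cv2.INTER_NEAREST))
```

```text
(no output)
```

View pics/crop4.png

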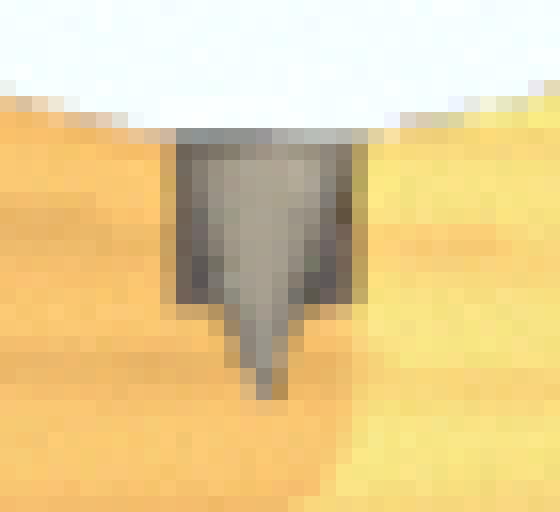

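Run:
```python
from h import *
p=camera('top'); a=np.load('avg.npy').astype(float)
g=lambda x,y:np.array([200+(x+.5)/4.2-.5,150+(y+.5)/4.2-.5])
posts={0:g(259,370),1:g(366,293),2:g(325,170),3:g(195,169),4:g(154,293)}
pegs={0:g(382,428),1:g(458,196),2:g(260,48),3:g(61,194),4:g(135,428)}
for tip in ([261.0,279.7],[261.4,279.7]):
    x,r=fit(p,posts,pegs,np.array(tip),180); print(x.round(2))
print(r.round(2).tolist())
# tyre: dark ring centroid
gray=a.mean(2); m=np.zeros(gray.shape,bool); m[222:254,246:278]=gray[222:254,246:278]<45
n,l,st,ce=cv2.connectedComponentsWithStats(m.astype(np.uint8)); k=1+st[1:,4].argmax(); ys,xs=np.nonzero(l==k)
c=np.array([(xs.min()+xs.max())/2,(ys.min()+ys.max())/2]); print(st[k],ce[k],c)
for q in (ce[k],c):
    e=unproj(p,q,60)[0,:2]-x[:2]; print('wheel r,ang',np.hypot(*e),np.degrees(np.arctan2(e[1],e[0]))%360)
```

```text
[595.49 -22.82 179.83 179.96]
[595.49 -22.82 179.83 180.29]
[[0.01, 0.1], [-0.15, 0.12], [-0.02, -0.22], [-0.15, -0.11], [-0.18, -0.09], [0.03, 0.02], [-0.16, -0.27], [0.05, 0.87], [0.32, -0.18], [0.25, -0.25], [0.0, 0.03]]
[249 226  25  25 208] [261.26923077 237.75961538] [261. 238.]
wheel r,ang 70.04761195529888 179.8841113769379
wheel r,ang 70.68759547388692 179.30759574817003
```

Run:
```python
from h import *
print(manip.close_job()); s=manip.read_state(); print(s['time'],s['wrist_force'])
```

```text
the job is handed in; nothing more can be done
None
the job is handed in; nothing more can be done
```

The widest wheel now stands at the front, lined up with the pointer to within about half a degree. I handed the job in at about 10 s of the 51 s allowed.

- **What I did:** I pushed one rim peg with the shut fingertips. They moved along an arc of about 130 mm radius and turned the carousel roughly 98° anticlockwise. I stopped short to measure, made a slow final nudge, then drew the fingers back from the peg, up and clear. The wrist force readings stayed around 2 N throughout, and nothing was gripped.
- **Last checks:** With the arm out of the way, a fit of the posts and pegs in the top camera put the wheel's post at 179.8°. The pointer came out at 180.0 to 180.3°, depending on how the tip pixel is read.
- **Where checks disagreed:** The wheel's own outline gave 179.9° by its centroid and 179.3° by its bounding box. I put that down to pixel resolution and left the carousel as it was. The five wheels were all still on their posts in that last picture. It covers only the carousel, so I did not look at the other bench items again at the end, though the fingers never went near them while low.

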